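# Unlock the sample divider, index it to the third outlet and hold it there

## Task

On the sample divider, first pull the latch lever over out of its lock notch until it clicks into the other notch, the one marked with a small brass pip. Then grip the black bar knob and turn it clockwise (seen from above), counting the clicks from its parked stop, to the third stop and not on past it. The knob springs back if released, so finish while still holding it at the third stop, hand off the lever, and leave the tin, the jar and the wing nut standing where they are.

Things in the scene. Friction and masses are not known exactly. Their poses are not given: they have to be found in the camera images.
- divider: the sample divider, fixed to the worktop, turned up to 0.3 rad: grey foot plate 150 (x) by 200 (y) by 12 mm, aluminium drum 116 mm in diameter, top 75 mm up, six steel outlet spouts on its front, dial marks on its top above them. Origin: on the knob's axis at worktop height; z up; x points away from the spouts, y towards the lever
- knob (a joint): index knob, rad: 0 = parked at its end stop (wide dial mark), grows clockwise from above. Stops (clicks) every 0.419 (24 degrees): third at 1.257; travel ends at 2.1. A spring drives it back to 0 if let go: 0.15 Nm parked, 0.19 Nm at the third stop, with a click ripple of 0.10 Nm either way (peak 0.3 Nm). The lever's pawl blocks it (up to 0.4 Nm) until the lever is thrown.
- knob_grip (a point): on the knob's axis, 106 mm above the worktop, mid-grip. The grip is an upright black bar 56 mm long, 14 mm thick, 85 to 121 mm above the worktop, on a round skirt 68 mm in diameter with its top 85 mm up; a steel lug on the skirt reaches 42 mm from the axis. Its x axis lies along the bar towards the pointer, z up; pinch across y from above
- knob_pointer (a point): tip of the knob's steel pointer ridge, 43 mm from the axis along the bar, 84 mm above the worktop; over dial mark 3 when the knob is at its third stop
- lever (a joint): latch lever, rad: 0 = lock notch (arm along the divider's y), 0.70 = marked notch; grows anticlockwise from above: the handle comes to the spout side (divider's -x). Travel -0.03 to 0.74. A detent of 0.35 Nm (4.7 N at the handle; friction 0.03 Nm) pulls it into the nearer notch (they part at 0.35), where it stays when released
- lever_handle (a point): the lever's upright black round handle, 16 mm in diameter, from 84 mm (top of the flat arm, 10 mm wide) to 126 mm above the worktop; this point is on its axis, 108 mm up, 75 mm from the pivot. Its x axis points along the arm away from the pivot, z up
- lever_pivot (a point): the lever's upright pivot axis, 88 mm above the worktop, at x = 0, y = 85 mm in the divider's frame
- tin: bystander: small round lidded tin, 54 mm in diameter, 30 mm high, loose near the lever; origin under its centre
- jar: bystander: screw-cap sample jar, 49 mm in diameter, 60 mm high, loose on the other side of the drum; origin under its centre
- wing_nut: bystander: wing nut, 17x32x19 mm, loose behind the divider; origin under its centre

How it is judged:
On the way, in this order (a step that is already met when the one before it is completed fails the run):
1. the lever sits in the marked notch, the knob still parked (value of joint lever above 0.6 rad and value of joint knob below 0.2 rad), for 0.2 s.
2. the knob is held by the fingers at its third stop (value of joint knob between 1.107 and 1.407 rad and contact force between the fingers and knob above 2 N), for 0.4 s.
At the end, for the whole second after the job is handed in: The lever rests untouched in the marked notch (joint over 0.6 rad), and the fingers still hold the knob (contact force over 2 N) at its third stop, 1.257 rad within 0.15 rad (all of step 2 and value of joint lever above 0.6 rad and contact force between each of the arm, the fingers and lever below 0.5 N); the arm keeps its last pose, push and grip.
It fails at once if the knob is turned on past the third stop (more than halfway to the fourth) (value of joint knob above 1.467 rad).
It fails at once if the knob is forced round while the lever is not in the marked notch (value of joint knob above 0.3 rad and value of joint lever below 0.5 rad).
It fails at once if the tin, jar or wing nut is shifted by more than 25 mm or knocked over (distance of any of tin, jar, wing_nut from where it was at the start of the episode above 0.025 m or angle between any of jar, tin's own z axis and vertical above 0.5 rad).
It also fails if it takes over 40 s, if anything falls off the work surface, if the arm or the gripper's body presses on something with over 40 N, if the wrist force passes 120 N, or if a joint passes its speed limit or range.

## Robot

A 6-joint arm with a two-finger parallel gripper is mounted at the origin on a cart in front of the work surface, level with it; the furniture and walls round the work are solid. World frame = base frame: x ahead of the robot, y to its left, z up, the work surface at z = 0. Lengths are in m, angles in rad, forces in N, time in s.
With the tool pointing down it reaches from about 0.35 to 0.975 m from the base axis. Payload 4.9 kg.
Tool frame: the origin (TCP) lies where the fingers leave the gripper's body, on its centre line; the fingertips stand 73 mm ahead of it and the grasp point (between the pads) lies 54 mm ahead of it; z points along the fingers, y is the direction in which the jaws open and shut (so a half turn about z gives the same grasp; the last joint's range is limited). The gripper opens to 85 mm and grips with 20 to 120 N. Pads are 22 mm wide; open, the fingers measure 114 mm over their backs; the gripper's body (76 mm by 85 mm) begins 54 mm behind the grasp point. The pads swing forward as they close: fully open they stand 13 mm farther back than shut.
Start: joints at [1.158, 0.053, 1.613, -0, 1.476, -0.119], TCP at [0.181, 0.598, 0.304] pointing down, gripper open.
Joint ranges: [-3.01, 3.01], [-1.01, 2.22], [0.06, 2.58], [-1.02, 4.17], [0.09, 2.62], [-3.14, 3.14]. Speed limits (rad/s): [2.57, 2.57, 3.14, 3.14, 3.14, 3.14].

## Interface

Orientations are given as a rotation vector (axis times angle).
In Python, from station import monitor, vision, workorder gives the robot as it stands.
- The arm moves only by the tool arm_command, never from a script. Its argument "rows" is text: rows parted by semicolons, each of 6 numbers parted by spaces: the shift along the world's x, y, z in mm, then the turn, a rotation vector about the world's x, y, z in degrees. In form: tx ty tz wx wy wz; .... A call has 1 to 12 rows; each row is the pose to reach, as a shift and turn from the pose measured when the call began; what a row does not reach only later rows make up. A row lasts 1/8 s, in which the tool goes at most 62.5 mm and 10.7 degrees, less where a joint would pass 70% of its speed; a pose out of reach is approached as far as the arm can. A call with a gripper value outside its range is refused whole. "jaw" is the opening, from 0 (shut) to 1 (fully open), set as the call begins (left out, the last holds). The fingers move at their own pace and stop on an object; "squeeze" is the grip in N (left out, the last holds). Time passes only in rows, so rows that repeat a pose let the fingers close. It gives the time, the measured TCP pose, the force and the opening at its end, in the units of the state.
- monitor.get_obs(): the state, without advancing time (a new reading comes with each control period).
- vision.get_image(name): name is "side" or "top" or "wrist"; returns a dict with "frame" (400x640x3 uint8, red, green, blue), "vfov" (degrees; the focal length in pixels is half the picture's height over the tangent of half this angle, whatever the lens; pixels are square), "cx", "cy" (the principal point, pixels), "R" (3x3) and "t" (3): a world point X has camera coordinates R X + t; the wrist camera has in their place "T_tool_cam" (4x4, takes a point from camera to tool coordinates, whose origin is the TCP and whose axes are the flange's). Camera axes: x right, y down, z forward; pixel columns grow to the right and rows downward; lengths in m; the calibration is good to about 2 mm. A picture is of the moment at which its call begins: read the wrist's pose just before it. There is no depth.
- workorder.finish_job(): hands the job in, once; it reports no verdict.
The state is a dict: "t": time; "q": joint angles; "dq": joint speeds; "effort": joint torques, N m; "tool_pos": TCP position; "tool_rot": TCP orientation; "contact_force": force on the tool from outside, world axes, zero at the start; "wrist_torque": the same for the moment, N m; "opening": finger opening in m.
Only numpy, scipy, OpenCV 4.12 (cv2) and the standard library are available. Lean on these libraries where they do the work, as an engineer would, in place of code of your own. Each camera call takes 0.05 s, during which the arm holds its last target. There are 200 camera calls.

## Working session

There is one attempt and no reset: what is moved stays moved. The work goes in short steps, Python scripts to look and compute and a tool call to move; the robot and the scene stay as the last step left them, time stands still between calls to the robot, and variables do not carry over. Pictures are saved under pics/ and viewed, about 8 in all and at most 12, crops included, and the job is handed in when it is done.

Besides the shell and the picture viewer there is one more tool, called after ">>>" in YAML: its name, and indented under it one key for each argument. arm_command: Moves the arm, as the interface text tells. Its arguments: {"type":"object","properties":{"rows":{"type":"string"},"jaw":{"type":"number"},"squeeze":{"type":"number"}},"required":["rows"]}

```bash
mkdir -p pics; python3 - <<'E'
from station import monitor, vision
import cv2, pickle
o=monitor.get_obs(); print({k:o[k] for k in('t','tool_pos','tool_rot','opening','contact_force')})
d={}
for n in('side','top'):
    im=vision.get_image(n); d[n]=im
    cv2.imwrite(f'pics/{n}0.png',im['frame'][:,:,::-1]); print(n,im['vfov'],im['cx'],im['cy'],im['R'],im['t'])
pickle.dump(d,open('im0.pkl','wb'))
E
```

```text
{'t': 0.0, 'tool_pos': array([0.18082127, 0.59776149, 0.30265033]), 'tool_rot': array([-0.4597834 , -3.10720661,  0.00316328]), 'opening': 0.08463786010049476, 'contact_force': array([0.25029971, 0.34482765, 0.24785775])}
side 44.81894991603042 322.015672230291 210.3922998258702 [[ 0.93697904 -0.34920488 -0.01123548]
 [-0.30691161 -0.80727988 -0.50408774]
 [ 0.16695972  0.47576795 -0.86357936]] [-0.49733386  0.20457027  0.88600214]
top 43.13456831073272 328.3552205375869 195.63144018676084 [[-0.04089913 -0.99915071 -0.00501184]
 [-0.96899627  0.04088706 -0.24366878]
 [ 0.24366676 -0.00510939 -0.96984556]] [0.02058462 0.55935857 0.98161592]
```

View pics/top0.png

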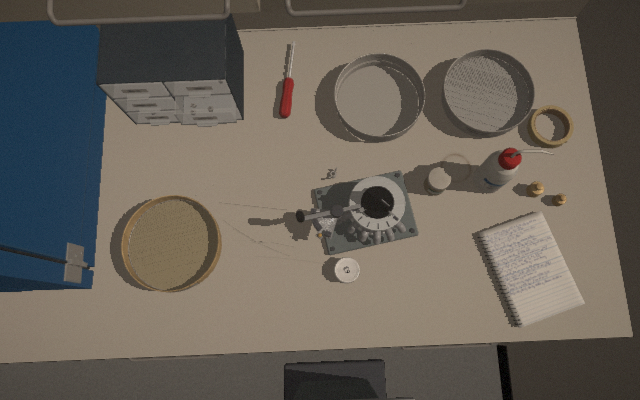

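View pics/side0.png

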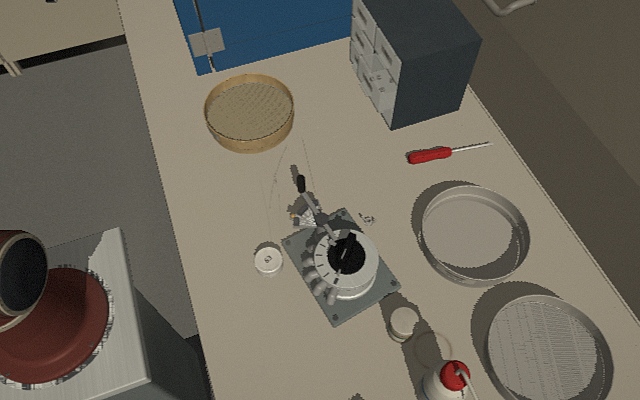

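The top view shows the knob at about (379,203), the lever handle at about (302,216), the tin at (347,270), the jar at (438,181) and the wing nut at (330,174). I'll zoom in for accurate pixels.

```bash
cat > h.py <<'E'
import numpy as np
def ray(im,u,v,z):
    f=200/np.tan(np.radians(im['vfov']/2)); R=np.array(im['R']);t=np.array(im['t'])
    d=R.T@np.array([(u-im['cx'])/f,(v-im['cy'])/f,1]); c=-R.T@t
    return c+d*(z-c[2])/d[2]
def proj(im,X):
    f=200/np.tan(np.radians(im['vfov']/2)); p=np.array(im['R'])@X+im['t']
    return p[:2]/p[2]*f+[im['cx'],im['cy']]
E
python3 - <<'E'
import pickle,cv2,numpy as np
d=pickle.load(open('im0.pkl','rb'))
a=d['top']['frame'][160:290,290:450,::-1]; b=d['side']['frame'][165:325,240:400,::-1]
cv2.imwrite('pics/topc.png',cv2.resize(a,None,fx=5,fy=4.5*10/9,interpolation=2)[:600] if 0 else cv2.resize(a[:120],None,fx=5,fy=5,interpolation=2))
cv2.imwrite('pics/sidec.png',cv2.resize(b[:150],None,fx=4,fy=4,interpolation=2))
E
```

```text
(no output)
```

View pics/topc.png

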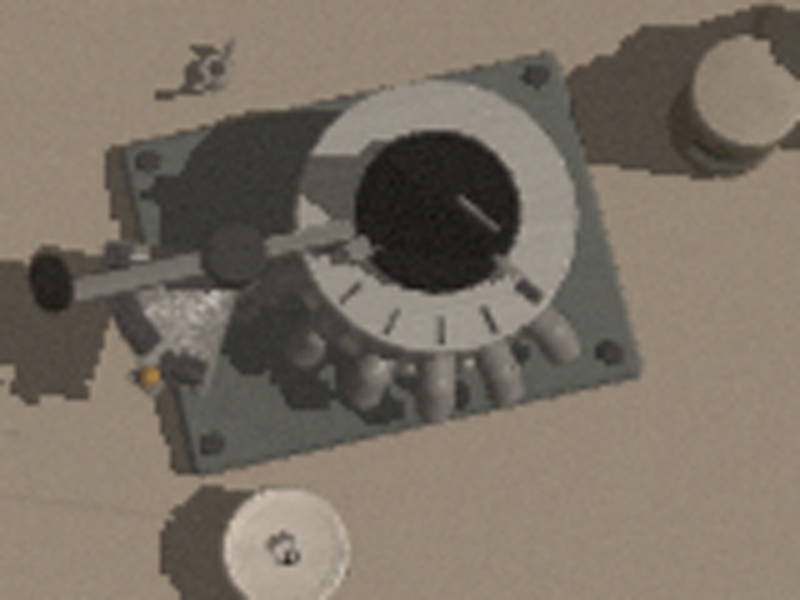

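View pics/sidec.png

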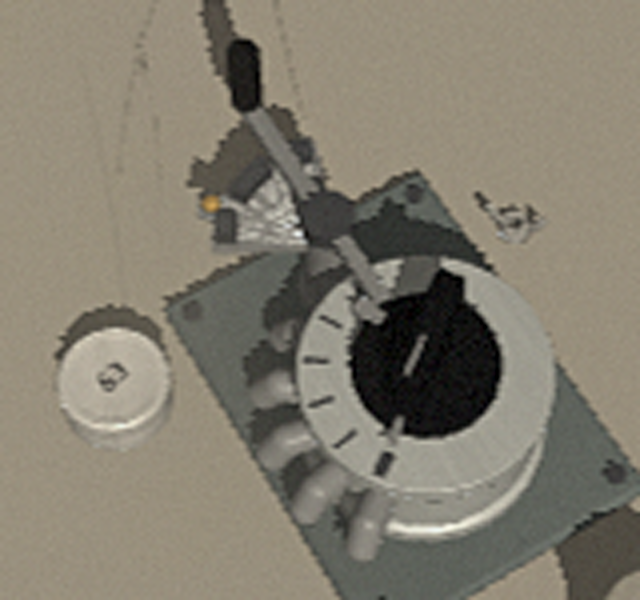

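```bash
python3 - <<'E'
import pickle,numpy as np
from scipy.optimize import least_squares
from h import *
d=pickle.load(open('im0.pkl','rb'));T,S=d['top'],d['side']
tp=lambda u,v:(290+u/5,160+v/5); sp=lambda u,v:(240+u/4,165+v/4)
print('drum',ray(T,*tp(437,215),.075),ray(S,*sp(427,374),.075))
print('pivot',ray(T,*tp(233,253),.088),ray(S,*sp(328,218),.088))
print('handle top',ray(T,*tp(45,280),.126),ray(S,*sp(243,46),.126))
print('pointer',ray(T,*tp(514,275),.084),ray(S,*sp(392,440),.084))
print('tin',ray(T,*tp(287,535),.03),ray(S,*sp(114,380),.03))
print('jar',ray(T,*tp(747,93),.06)); print('nut',ray(T,*tp(205,70),.008),ray(S,*sp(515,215),.008))
cs=[ray(T,*tp(*c),.012) for c in((122,145),(553,52),(640,375),(200,472))]
for a,b in zip(cs,cs[1:]+cs[:1]): print('edge',np.linalg.norm(a-b),np.degrees(np.arctan2(*(b-a)[1::-1])))
print('centre',np.mean(cs,0),'S corners',ray(S,*sp(168,300),.012),cs[3],ray(S,*sp(418,170),.012),cs[0])
obs=[(T,tp(437,215),(0,0,.075)),(S,sp(427,374),(0,0,.075)),(T,tp(233,253),(0,.085,.09)),(S,sp(328,218),(0,.085,.09)),(T,tp(45,280),(0,.16,.126)),(S,sp(243,46),(0,.16,.126))]
def f(p):
    c,s=np.cos(p[2]),np.sin(p[2])
    return np.concatenate([proj(i,np.array([p[0]+c*x-s*y,p[1]+s*x+c*y,z]))-uv for i,uv,(x,y,z) in obs])
r=least_squares(f,[.5,0,0]); print(r.x,r.fun.round(1))
E
```

```text
drum [ 0.53842077 -0.10276367  0.075     ] [ 0.53965023 -0.1044574   0.075     ]
pivot [ 0.52311247 -0.01794922  0.088     ] [ 0.523855   -0.02134208  0.088     ]
handle top [0.50712114 0.05627207 0.126     ] [0.5119449  0.05712446 0.126     ]
pointer [ 0.51009359 -0.13137352  0.084     ] [ 0.51211017 -0.13173503  0.084     ]
tin [ 0.41479396 -0.03622425  0.03      ] [ 0.41017146 -0.03670285  0.03      ]
jar [ 0.58921273 -0.23844956  0.06      ]
nut [ 0.62446553 -0.01089079  0.008     ] [ 0.62741631 -0.01100887  0.008     ]
edge 0.19573892530282846 -79.81699569728556
edge 0.14860092000424213 -169.77675428428006
edge 0.1937212740623747 100.07242508284205
edge 0.14824220087916212 11.003335062467409
centre [ 0.53480844 -0.08287979  0.012     ] S corners [0.44837424 0.00345086 0.012     ] [ 0.44492855 -0.0011792   0.012     ] [0.59050677 0.02871249 0.012     ] [0.59044548 0.02711521 0.012     ]
[ 0.53888953 -0.10274947  0.1831783 ] [-0.  -0.2 -0.8 -0.7  0.6 -0.4 -0.7 -1.4  0.8 -1.4 -0.7  1.4]
```

Both views agree to within about 3 mm. That gives the divider origin at (0.539,-0.103) with yaw about 0.18, the pointer at world angle -134° and the handle at about (0.510,0.055). Next I'll move over the handle.

>>> arm_command:
  rows: "33 -54 -6 0 0 -6; 66 -108 -12 0 0 -13; 99 -162 -18 0 0 -20; 132 -216 -24 0 0 -27; 165 -270 -30 0 0 -34; 198 -324 -36 0 0 -41; 231 -378 -42 0 0 -48; 264 -432 -48 0 0 -54; 297 -486 -54 0 0 -60; 329 -543 -60 0 0 -63; 329 -543 -60 0 0 -63; 329 -543 -60 0 0 -63"
  jaw: 1
  squeeze: 40

```text
t: 1.6
tool_pos: [0.5096, 0.0545, 0.2422]
tool_rot: [-2.016, -2.406, 0.003]
contact_force: [-0.2, -0.6, -0.4]
opening: 0.0855
```

```bash
cat >> h.py <<'E'
from scipy.spatial.transform import Rotation as Ro
def wrist():
    from station import monitor, vision
    o=monitor.get_obs(); im=vision.get_image('wrist')
    M=np.eye(4); M[:3,:3]=Ro.from_rotvec(o['tool_rot']).as_matrix(); M[:3,3]=o['tool_pos']
    C=np.linalg.inv(M@np.array(im['T_tool_cam'])); im['R'],im['t']=C[:3,:3],C[:3,3]
    j=M[:3,1]; print('t',o['t'],'pos',o['tool_pos'].round(4),'z',M[:3,2].round(3),'jaw',np.degrees(np.arctan2(j[1],j[0])).round(1),'F',o['contact_force'].round(1),'open',o['opening'])
    return im
E
python3 - <<'E'
from h import *; import cv2,pickle
im=wrist(); pickle.dump(im,open('w1.pkl','wb')); cv2.imwrite('pics/w1.png',im['frame'][:,:,::-1])
for n,X in dict(handle=(.5095,.0555,.126),pivot=(.5235,-.0195,.09),axis=(.539,-.103,.121)).items(): print(n,proj(im,np.array(X)))
E
```

```text
t 1.6 pos [0.5096 0.0545 0.2422] z [-0.003  0.    -1.   ] jaw 10.1 F [-0.2 -0.6 -0.4] open 0.08549075158028116
handle [318.41948458 228.71367618]
pivot [319.39115845 303.11276094]
axis [320.09482616 421.55072741]
```

View pics/w1.png

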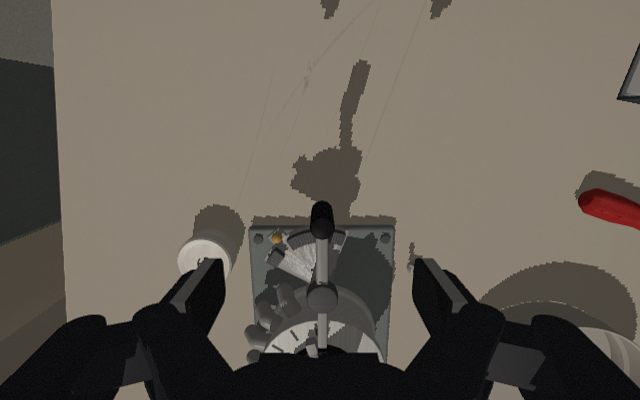

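The handle appears at (321,200-240) and the pivot hub at (321,295), centred between the open fingers. I'll check the predicted top and base of the handle.

```bash
python3 - <<'E'
from h import *; import pickle
im=pickle.load(open('w1.pkl','rb'))
for z in(.126,.084): print(z,proj(im,np.array([.5095,.0555,z])))
print('cam',-im['R'].T@im['t'],ray(im,321,212,.126),ray(im,322,236,.084),ray(im,321,295,.092))
E
```

```text
0.126 [318.41948458 228.71367618]
0.084 [318.61606015 209.29930461]
cam [0.49816106 0.12296494 0.31191605] [0.50915036 0.0664895  0.126     ] [0.51580787 0.03489169 0.084     ] [ 0.52323532 -0.01084669  0.092     ]
```

The prediction fits (base at row 209, top at row 229). I'll descend and grip.

>>> arm_command:
  rows: "0 1 -26 0 0 0; 0 1 -52 0 0 0; 0 1 -76 0 0 0; 0 1 -76 0 0 0; 0 1 -76 0 0 0"

```text
t: 2.28
tool_pos: [0.5095, 0.0574, 0.1675]
tool_rot: [-2.012, -2.41, 0.001]
contact_force: [-0.2, -1.0, -0.0]
opening: 0.0856
```

>>> arm_command:
  rows: "0 0 0 0 0 0; 0 0 0 0 0 0; 0 0 0 0 0 0; 0 0 0 0 0 0; 0 0 0 0 0 0; 0 0 0 0 0 0; 0 0 0 0 0 0; 0 0 0 0 0 0"
  jaw: 0
  squeeze: 30

```text
t: 3.28
tool_pos: [0.5098, 0.0574, 0.1678]
tool_rot: [-2.013, -2.411, -0.0]
contact_force: [0.2, 1.3, 1.8]
opening: 0.0148
```

The opening is 15 mm, so the handle is gripped. Now I'll swing it along the arc.

>>> arm_command:
  rows: "-5 -1 0 0 0 4; -10 -2.6 0 0 0 8; -15 -4.5 0 0 0 12; -20 -6.6 0 0 0 16; -24.5 -9 0 0 0 20; -29 -12 0 0 0 24; -33 -15 0 0 0 28; -37 -18.5 0 0 0 32; -41 -22 0 0 0 36; -44.5 -26.5 0 0 0 40; -45 -27 0 0 0 41; -45 -27 0 0 0 41"

```text
t: 4.78
tool_pos: [0.4649, 0.0301, 0.1678]
tool_rot: [-1.043, -2.963, 0.002]
contact_force: [0.6, -2.1, 1.3]
opening: 0.0153
```

>>> arm_command:
  rows: "0 0 0 0 0 0; 0 0 0 0 0 0; 0 0 0 0 0 0; 0 0 0 0 0 0"

```text
t: 5.28
tool_pos: [0.4649, 0.0301, 0.1678]
tool_rot: [-1.043, -2.963, 0.002]
contact_force: [1.1, -2.1, 2.2]
opening: 0.0151
```

The handle is at 139.8°, so the lever is at about 0.69 rad. I'll release and rise.

>>> arm_command:
  rows: "0 0 0 0 0 0; 0 0 0 0 0 0; 0 0 0 0 0 0; 0 0 0 0 0 0; 0 0 0 0 0 0; 0 0 0 0 0 0; 0 0 30 0 0 0; 0 0 60 0 0 0; 0 0 80 0 0 0; 0 0 80 0 0 0"
  jaw: 1

```text
t: 6.52
tool_pos: [0.4659, 0.03, 0.2498]
tool_rot: [1.042, 2.96, -0.0]
contact_force: [0.6, 0.6, -0.4]
opening: 0.0856
```

```bash
python3 - <<'E'
from h import *; import cv2
from station import vision
im=wrist()
t=vision.get_image('top'); import pickle; pickle.dump(t,open('t2.pkl','wb'))
a=cv2.resize(t['frame'][160:280,290:450],(640,480),interpolation=2); 
cv2.imwrite('pics/t2.png',a[:,:,::-1])
print('handle seated at',[proj(t,np.array([.5235+.075*np.cos(x),-.0195+.075*np.sin(x),.126])) for x in np.radians([100.5,140.6])])
E
```

```text
t 6.525 pos [0.4659 0.03   0.2498] z [ 0.003 -0.001 -1.   ] jaw 51.2 F [ 0.6  0.6 -0.4] open 0.08555473104987145
handle seated at [array([300.00555821, 214.59165751]), array([314.22281658, 236.56669728])]
```

View pics/t2.png

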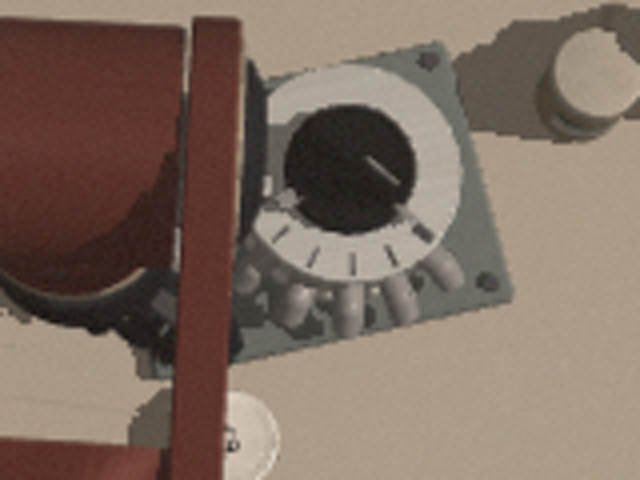

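The arm hides the lever here; the knob is still parked. I'll move over the knob and look again.

>>> arm_command:
  rows: "7 -13 0 0 0 -10; 15 -26 0 0 0 -20; 22 -40 0 0 0 -30; 30 -53 0 0 0 -40; 37 -66 0 0 0 -50; 44 -80 0 0 0 -60; 51 -93 0 0 0 -70; 58 -106 0 0 0 -80; 66 -120 0 0 0 -90; 73 -133 0 0 0 -95; 73 -133 0 0 0 -95; 73 -133 0 0 0 -95"

```text
t: 8.12
tool_pos: [0.5371, -0.1024, 0.2459]
tool_rot: [-2.885, -1.233, 0.002]
contact_force: [-0.3, -0.2, 0.1]
opening: 0.0857
```

```bash
python3 - <<'E'
from h import *; import cv2,pickle
im=wrist(); pickle.dump(im,open('w2.pkl','wb'))
cv2.imwrite('pics/w2.png',im['frame'][:,:,::-1])
print('cam',-im['R'].T@im['t'])
for n,X in dict(lever07=(.4655,.0281,.126),lever0=(.5098,.0543,.126),axis=(.539,-.103,.121),ptr=(.539+.043*np.cos(-2.346),-.103+.043*np.sin(-2.346),.084)).items(): print(n,proj(im,np.array(X)))
E
```

```text
t 8.125 pos [ 0.5371 -0.1024  0.2459] z [-0.003  0.003 -1.   ] jaw -43.7 F [-0.3 -0.2  0.1] open 0.0856588437747656
cam [ 0.5866861  -0.05260574  0.31557492]
lever07 [ 79.56099511 158.1140329 ]
lever0 [85.87821049 68.40358674]
axis [320.13031228 225.06764043]
ptr [319.33260253 260.28507963]
```

View pics/w2.png

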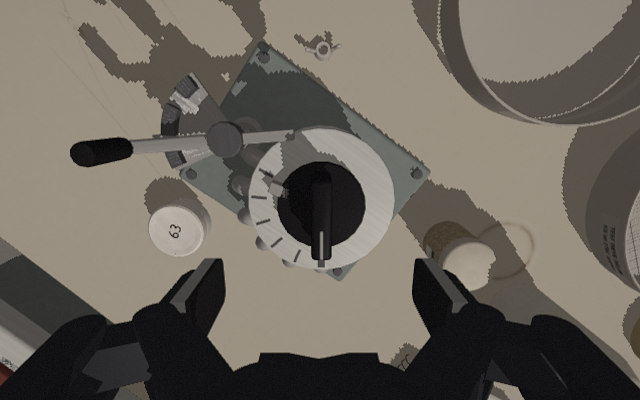

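The wrist view shows the lever handle top at about (78,155), which matches the prediction for the marked notch (79.6,158). The bar runs vertically at column 321, square to the jaws, with the pointer at (321,262). The bystanders are untouched. I'll descend and grip.

>>> arm_command:
  rows: "2 -1 -26 0 0 0; 2 -1 -52 0 0 0; 2 -1 -78 0 0 0; 2 -1 -78 0 0 0; 2 -1 -78 0 0 0"

```text
t: 8.8
tool_pos: [0.5395, -0.1032, 0.1692]
tool_rot: [-2.886, -1.235, 0.0]
contact_force: [-1.0, 0.4, -0.2]
opening: 0.0856
```

>>> arm_command:
  rows: "0 0 0 0 0 0; 0 0 0 0 0 0; 0 0 0 0 0 0; 0 0 0 0 0 0; 0 0 0 0 0 0; 0 0 0 0 0 0; 0 0 0 0 0 0; 0 0 0 0 0 0"
  jaw: 0
  squeeze: 80

```text
t: 9.8
tool_pos: [0.5392, -0.1028, 0.1698]
tool_rot: [-2.885, -1.235, 0.002]
contact_force: [-3.4, 2.8, 5.2]
opening: 0.0123
```

The knob is gripped. I'll turn it clockwise 48° and check.

>>> arm_command:
  rows: "0 0 0 0 0 -5; 0 0 0 0 0 -10; 0 0 0 0 0 -15; 0 0 0 0 0 -20; 0 0 0 0 0 -25; 0 0 0 0 0 -30; 0 0 0 0 0 -35; 0 0 0 0 0 -40; 0 0 0 0 0 -45; 0 0 0 0 0 -48; 0 0 0 0 0 -48"

```text
t: 11.18
tool_pos: [0.5385, -0.1018, 0.1698]
tool_rot: [-3.135, 0.044, 0.003]
contact_force: [-4.6, 4.8, 4.4]
opening: 0.0127
```

```bash
python3 - <<'E'
from h import *; import cv2,pickle
from station import monitor
im=wrist(); pickle.dump(im,open('w3.pkl','wb')); print(monitor.get_obs()['wrist_torque'])
cv2.imwrite('pics/w3.png',im['frame'][:,:,::-1])
for n,a in dict(p=-134.4,m1=-158.4,m2=-182.4,m3=-206.4).items(): a=np.radians(a);print(n,proj(im,np.array([.539+.043*np.cos(a),-.103+.043*np.sin(a),.084])))
E
```

```text
t 11.175 pos [ 0.5385 -0.1018  0.1698] z [-0.002  0.006 -1.   ] jaw -91.6 F [-4.6  4.8  4.4] open 0.012678563044103437
[0.59112063 0.63484595 0.19447256]
p [376.36265704 300.2367915 ]
m1 [349.61627208 316.11495984]
m2 [318.64897887 321.27558493]
m3 [287.87229304 315.1771061 ]
```

View pics/w3.png

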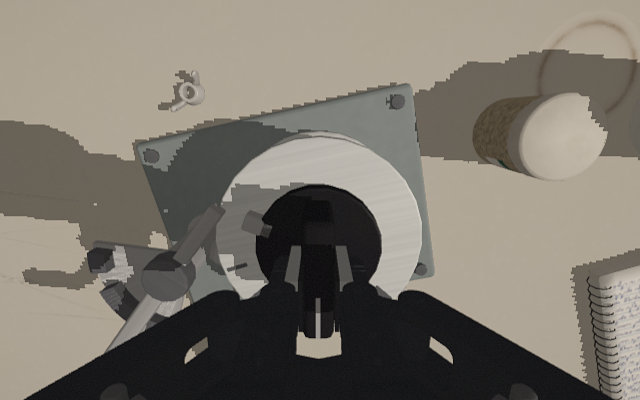

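The bar has followed the hand to the second stop, with the pointer at column 319 as predicted. I'll turn the last 24°.

>>> arm_command:
  rows: "0 0 0 0 0 -5; 0 0 0 0 0 -10; 0 0 0 0 0 -15; 0 0 0 0 0 -20; 0 0 0 0 0 -24; 0 0 0 0 0 -24; 0 0 0 0 0 -24; 0 0 0 0 0 -24; 0 0 0 0 0 -24; 0 0 0 0 0 -24"

```text
t: 12.48
tool_pos: [0.5384, -0.1012, 0.1698]
tool_rot: [-3.056, 0.692, 0.002]
contact_force: [-0.8, 5.2, 2.9]
opening: 0.0127
```

```bash
python3 - <<'E'
from h import *; import cv2
from station import monitor,vision
im=wrist(); print(monitor.get_obs()['wrist_torque'])
s=vision.get_image('side')
cv2.imwrite('pics/w4.png',np.vstack([im['frame'][:300],cv2.resize(s['frame'][165:315,240:560],(640,300),interpolation=2)])[:,:,::-1])
for n,a in dict(m2=-182.4,m3=-206.4).items(): a=np.radians(a);print(n,proj(im,np.array([.539+.043*np.cos(a),-.103+.043*np.sin(a),.084])))
E
```

```text
t 12.475 pos [ 0.5384 -0.1012  0.1698] z [ 0.     0.008 -1.   ] jaw -115.5 F [-0.8  5.2  2.9] open 0.012744263059101065
[0.64681045 0.28770933 0.19457258]
m2 [350.67454682 315.37451385]
m3 [319.66248471 320.48063373]
```

View pics/w4.png

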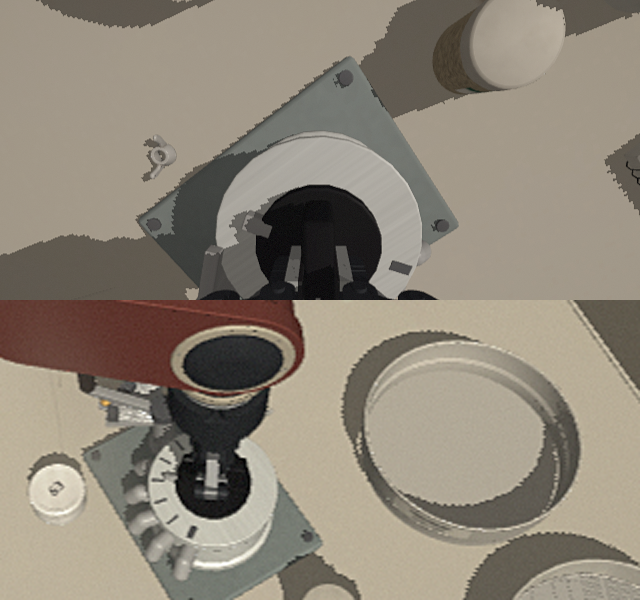

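The knob is at the third stop: it has turned 71.8° and the spring torque is 0.195 Nm, against 0.19 expected. The lever is in the pip notch and clear of the hand, and the tin, jar and nut are where they were. I'm handing in the job.

```bash
python3 -c "
from station import workorder; print(workorder.finish_job())"
```

```text
the job is handed in; nothing more can be done
None
```

I threw the lever into the notch with the brass pip, then turned the knob clockwise to its third stop. I handed the job in at about 12.5 s with the gripper still holding the knob; no verdict was reported.

- **Lever:** The hand followed the handle's arc to about 0.69 rad and then let go. From above the knob, the wrist camera showed the handle within about 3 pixels of where the marked notch puts it.
- **Knob:** The hand turned 71.8° of the nominal 72°, without regripping. The wrist torque was 0.195 Nm, against 0.19 Nm of spring expected at the third stop. The squeeze was set to 80 N, with the fingers stopped on the bar.
- **Not seen directly:** In the last pictures the gripper hid the pointer and mark 3. The third stop therefore rests on the turn angle and torque, plus a mid-turn picture at the second stop that matched.
- **Bystanders:** The tin, jar and wing nut looked unmoved by eye in the later pictures; I did not re-measure them.
- **Small disagreements:** The two cameras differed by up to about 5 mm on some points. About 5 N of sideways force remained on the tool while holding the knob, probably from a 1–2 mm centring offset.

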